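# Find the hidden notch of a slide case's lock and open its lid

### The job

The lid of the grey slide case is locked. Turn the knob on the case clockwise until you feel it drop into its hidden notch, let go of it there, then draw the lid fully open and let go. Never pull on a lid that is still locked with more than 15 N, and leave the things round the case where they are.

Things in the scene. Friction and masses are not known exactly. Their poses are not given: they have to be found in the camera images.
- case: Fixed grey metal slide case, 205 mm long (x) x 100 wide (y) x 58 high. Origin on the worktop under its middle; x runs along the case from the lid end (-x, nearer the robot) to the lock end (+x), z up. The lid lies over the -x half, the knob stands on the +x half.
- knob_grip (a point): On the knob's upright turning axis, 88 mm above the worktop: the height to grip; 50 mm along case +x from the case's origin. Axes are the case's, they do not turn. Black knob: round skirt, 60 mm diameter, top 67 mm above the worktop; on it an upright bar 52 mm long, 16 mm thick, up to 100 mm, with a light line near one end (the nose).
- knob_top (a point): On that axis at the knob's top, 100 mm up. How it feels: slight even drag (under 0.15 N m, less when standing); at the notch (0.19 rad between its lips) the torque dips by 0.2 to 0.4 N m and helps the turn, past the middle it climbs to about 0.5 N m against it, then the knob jumps out. Let go within 0.05 rad of the middle, it settles there: lid unlocked. Outside the notch it stays put: locked.
- knob (a joint): Knob angle q, rad, 0 to 1.55, positive clockwise from above; starts at 0 to 0.15. The bar's long direction is at 0.7 - q rad from the case's x axis (counter-clockwise from above positive), nose at its -x end. The one hidden notch has its middle between q = 0.35 and 1.4, elsewhere in each run, and cannot be seen.
- lid_bar (a point): Middle of the upright black bar on the lid, 80 mm above the worktop; moves with the lid. The bar is 52 mm wide along case y, 12 mm thick along case x, and stands from 61 to 86 mm above the worktop; the aluminium lid under it is 104 x 88 mm, its top 61 mm above the worktop, side rails up to 62 mm. With the lid shut the bar is 53 mm along case -x from the case's origin.
- lid (a joint): How far the lid is open, m: 0 shut, 0.065 fully open at its end stop; it slides along case -x, level, with about 2 N of drag, and stays where it is left.
- catch_give (a joint): Give of the spring-mounted catch that holds the locked lid, m: 0 unloaded, 1 mm for each 3 N of pull on a locked lid, which touches the catch after about 1 mm of travel; at 5 mm (15 N) the catch counts as damaged. Always 0 when the lid is unlocked.
- stain_jar_mid (a point): Bystander: upright plastic jar with screw lid, 55 mm diameter, 84 mm high, point at its centre 42 mm up; at the case's right (-y) side.
- slide_box_mid (a point): Bystander: flat clear slide box 31 x 83 x 21 mm lying on the worktop, point at its centre; at the case's right (-y) side near the lid.
- loupe_mid (a point): Bystander: black eye loupe, 37 mm diameter, 34 mm high, point at its centre 17 mm up; at the case's right (-y) side by the lock end.

How it is judged:
By the outcome, as a careful person would: the job done as asked, in the order asked, and still so for the second after the job is handed in, with the robot touching nothing.
It also fails if it takes over 70 s, if anything falls off the work surface, if the arm or the gripper's body presses on something with over 40 N, if the wrist force passes 120 N, or if a joint passes its speed limit or range.

### The arm

A 7-joint arm with a two-finger parallel gripper is mounted at the origin on a cart in front of the work surface, level with it; the furniture and walls round the work are solid. World frame = base frame: x ahead of the robot, y to its left, z up, the work surface at z = 0. Lengths are in mm, angles in rad, forces in N, time in s.
With the tool pointing down it reaches from about 425 to 950 mm from the base axis. Payload 4.7 kg.
Tool frame: the origin (TCP) lies midway between the tips of the shut fingers; the grasp point (between the pads) lies 19 mm behind it (ctrl.tcp_to_grasp is the distance from the TCP to the grasp point, in mm); z points along the fingers, y is the direction in which the jaws open and shut (so a half turn about z gives the same grasp; the last joint's range is limited). The gripper opens to 85 mm and grips with 20 to 120 N. Pads are 22 mm wide; open, the fingers measure 114 mm over their backs; the gripper's body (76 mm by 85 mm) begins 54 mm behind the grasp point. The pads swing forward as they close: fully open they stand 13 mm farther back than shut.
Start: joints at [1.176, 0.469, -0.049, 1.532, 0.024, 1.141, -0.082], TCP at [241.492, -630.341, 231.335] pointing down, gripper open.
Joint ranges: [-2.59, 2.59], [-0.33, 1.99], [-1.39, 1.29], [0.1, 2.45], [-1.04, 4.18], [0.21, 1.99], [-2.66, 2.66]. Speed limits (rad/s): [2.57, 2.57, 3.14, 3.14, 3.14, 3.14, 3.14].

### API

Orientations are given as a unit quaternion [w, x, y, z].
In Python, from plant import ctrl, imaging, nets gives the robot as it stands.
- The arm moves only by the shell command python3 -m crank 'ROWS'. ROWS is JSON, a list of rows, each an object of numbers: "wx", "wy", "wz": the turn, a rotation vector about the tool's x, y, z in rad; "tx", "ty", "tz": the shift along the tool's x, y, z in m; "gripper": the closure, from -1 (fully open) to 1 (shut), so that 0 is half open. In form: [{"wx": .., "wy": .., "wz": .., "tx": .., "ty": .., "tz": .., "gripper": ..}, ...]. A call has exactly 10 rows; each row shifts and turns the pose as measured when the row begins, along the tool's axes as they then stand; what a row does not reach is not made up. A row lasts 1/10 s, in which the tool goes at most 50 mm and 8.59 degrees, less where a joint would pass 70% of its speed; a pose out of reach is approached as far as the arm can. A call is refused whole if a number of a shift passes 0.05 or a number of a turn 0.15, either way. A call with a gripper value outside its range is refused whole. The fingers move at their own pace and stop on an object; the grip force is fixed at half the most. Time passes only in rows, so rows that do not move let the fingers close, or fill a call up. It gives the time, the measured TCP pose, the force and the opening at its end, in the units of the state.
- ctrl.sense(): the state, without advancing time (a new reading comes with each control period).
- imaging.grab_frame(name): name is "scene" or "top" or "wrist"; returns a dict with "img" (420x560x3 uint8, red, green, blue), "z_map" (420x560 float32, mm along the optical axis (not along the pixel's ray), 0 where there is no reading), "mtx" (3x3 intrinsics, pixels), "distortion" ([k1, k2, p1, p2, k3] as OpenCV has them; the pictures are not rectified), "pose" (4x4, takes a point from camera to world coordinates); the wrist camera has in their place "tool_from_camera" (4x4, takes a point from camera to tool coordinates, whose origin is the TCP and whose axes are the flange's). Camera axes: x right, y up, looking along -z (the intrinsics and any distortion apply to the point x, -y, -z); pixel columns grow to the right and rows downward; lengths in mm; the calibration is good to about 2 mm. A picture is of the moment at which its call begins: read the wrist's pose just before it.
- ctrl.hand_in(): hands the job in, once; it reports no verdict.
Trained networks look in a picture, given as the dict that the camera call returned (one of the last four; its "shot" number tells which), for a name from the list of things; names that differ only in an ending like _2 or _b are one class to them, and where a whole thing is asked for, a point or a joint stands for the part that bears it (a point fixed in the world has none). Each returns a list of dicts, best first, with "p" (0 to 1); they miss things now and then, are a little off and sometimes report something else, mostly with a low value. They report only what shows in the picture. A call takes as long as a camera call.
- nets.look_for(thing, picture): "bbox" ([left, top, right, bottom] in pixels, round what is visible of it).
- nets.masks_of(thing, picture): "pixels" (420x560 bool, what is visible of it) and "bbox" ([left, top, right, bottom] in pixels, round what is visible of it).
The state is a dict: "t": time; "joint_pos": joint angles; "joint_vel": joint speeds; "joint_efforts": joint torques, N m; "tcp_pos": TCP position; "tool_rot": TCP orientation; "wrist_force": force on the tool from outside, world axes, zero at the start; "moment": the same for the moment, N m; "gripper_width": finger opening in mm.
Only numpy, scipy, OpenCV 4.12 (cv2) and the standard library are available. Lean on these libraries where they do the work, as an engineer would, in place of code of your own. Each camera call takes 0.05 s, during which the arm holds its last target. There are 200 camera calls.

## Working session

There is one attempt and no reset: what is moved stays moved. The work goes in short steps, Python scripts to look and compute and a shell command to move; the robot and the scene stay as the last step left them, time stands still between calls to the robot, and variables do not carry over. Pictures are saved under pics/ and viewed, about 8 in all and at most 12, crops included, and the job is handed in when it is done.

```bash
mkdir -p pics
cat > h.py <<'E'
import numpy as np, cv2
from plant import ctrl, imaging, nets
from scipy.spatial.transform import Rotation as R
def save(f,n,crop=None):
    im=f["img"][:,:,::-1]
    if crop: im=im[crop[1]:crop[3],crop[0]:crop[2]]; im=cv2.resize(im,None,fx=2,fy=2)
    cv2.imwrite("pics/"+n+".png",im)
def cloud(f,pose=None):
    z=f["z_map"]; v,u=np.nonzero(z>0)
    p=cv2.undistortPoints(np.c_[u,v].astype(float).reshape(-1,1,2),f["mtx"],np.array(f["distortion"],float)).reshape(-1,2)
    d=z[v,u]; c=np.c_[p[:,0]*d,-p[:,1]*d,-d]
    T=f["pose"] if pose is None else pose
    out=np.full(z.shape+(3,),np.nan); out[v,u]=c@T[:3,:3].T+T[:3,3]; return out
def rot(s): q=s["tool_rot"]; return R.from_quat([q[1],q[2],q[3],q[0]])
def wpose(f,s):
    T=np.eye(4);T[:3,:3]=rot(s).as_matrix();T[:3,3]=s["tcp_pos"]; return T@f["tool_from_camera"]
E
python3 - <<'E'
from h import *
s=ctrl.sense(); print({k:np.round(v,3) for k,v in s.items()}, rot(s).as_matrix().round(2))
for n in ("top","scene"):
    f=imaging.grab_frame(n); save(f,n+"0"); P=cloud(f)
    for t in ("case","knob_top","lid_bar","stain_jar_mid","slide_box_mid","loupe_mid"):
        for m in nets.masks_of(t,f)[:2]:
            q=P[m["pixels"]]; q=q[~np.isnan(q[:,0])]
            print(n,t,round(m["p"],2),np.round(m["bbox"]),np.median(q,0).round(),np.percentile(q,98,axis=0).round(),np.percentile(q,2,axis=0).round())
E
```

```text
{'t': np.float64(0.0), 'joint_pos': array([ 1.176,  0.469, -0.049,  1.534,  0.024,  1.141, -0.082]), 'joint_vel': array([ 0.001, -0.002,  0.   ,  0.001, -0.   , -0.001,  0.001]), 'joint_efforts': array([ 1.0000e-03, -5.1030e+01, -4.6000e-02, -2.3771e+01,  1.1000e-02,
        8.0000e-03, -0.0000e+00]), 'tcp_pos': array([ 241.268, -629.784,  230.259]), 'tool_rot': array([-0.001,  0.983,  0.182, -0.   ]), 'wrist_force': array([0.376, 0.198, 0.811]), 'moment': array([ 0.068,  0.028, -0.001]), 'gripper_width': np.float64(85.091)} [[ 0.93  0.36 -0.  ]
 [ 0.36 -0.93  0.  ]
 [-0.   -0.   -1.  ]]
top case 0.98 [218. 173. 293. 302.] [ 525. -292.   60.] [ 622. -236.   99.] [ 430. -348.   54.]
top knob_top 0.72 [217. 172. 295. 298.] [ 526. -292.   60.] [ 623. -234.   99.] [ 430. -348.   54.]
top lid_bar 0.65 [227. 226. 294. 299.] [ 479. -301.   60.] [ 531. -256.   86.] [ 427. -346.   56.]
top stain_jar_mid 0.8 [302. 183. 342. 214.] [ 582. -404.   83.] [ 609. -379.   86.] [ 558. -430.    1.]
top stain_jar_mid 0.22 [217. 173. 292. 302.] [ 525. -292.   60.] [ 623. -234.   99.] [ 430. -348.   53.]
t
[... 325 characters left out ...]
0. 210. 367. 308.] [ 512. -264.   60.] [ 613. -225.   99.] [ 421. -346.    8.]
scene knob_top 0.76 [218. 210. 364. 307.] [ 512. -264.   60.] [ 613. -225.   99.] [ 421. -345.    8.]
scene knob_top 0.55 [284. 224. 367. 281.] [ 473. -296.   62.] [ 528. -255.   87.] [ 425. -346.   60.]
scene lid_bar 0.55 [283. 225. 364. 281.] [ 473. -296.   62.] [ 531. -256.   87.] [ 426. -345.   59.]
scene stain_jar_mid 0.67 [286. 170. 316. 222.] [ 575. -389.   64.] [ 607. -378.   86.] [ 557. -429.    9.]
scene slide_box_mid 0.94 [344. 203. 380. 239.] [ 477. -437.   21.] [ 504. -396.   25.] [ 463. -489.    1.]
scene loupe_mid 0.56 [252. 187. 270. 213.] [ 658. -391.   29.] [ 676. -380.   36.] [ 645. -413.    3.]
```

Run:
```python
from h import *
for n in ("top","scene"):
    f=imaging.grab_frame(n); P=cloud(f); 
    if n=="top": save(f,"top1",(170,120,400,330))
    m=nets.masks_of("case",f)[0]["pixels"]; q=P[m]; q=q[~np.isnan(q[:,0])]
    for lo,hi in ((92,106),(78,91),(48,106)):
        k=q[(q[:,2]>lo)&(q[:,2]<hi)]
        r=cv2.minAreaRect(k[:,:2].astype(np.float32)); 
        c=k[:,:2]-k[:,:2].mean(0); w,v=np.linalg.eigh(c.T@c)
        print(n,lo,len(k),k.mean(0).round(1),r,"pca",np.arctan2(v[1,1],v[0,1]).round(3),)
```

```text
top 92 317 [ 579.5 -280.5   98.9] ((579.93359375, -280.0022888183594), (52.252967834472656, 15.938583374023438), 50.66885757446289) pca 0.882
top 78 239 [ 480.8 -301.2   85.2] ((518.4674682617188, -290.6882019042969), (95.22480010986328, 51.37948989868164), 14.929545402526855) pca 2.182
top 48 7106 [ 525.6 -291.6   62.4] ((526.72314453125, -291.09698486328125), (203.2944793701172, 100.1890640258789), 11.604361534118652) pca -2.943
scene 92 370 [ 577.2 -276.8   98.9] ((578.6353149414062, -278.9866027832031), (51.318939208984375, 17.919790267944336), 52.2021369934082) pca 0.881
scene 78 465 [ 521.7 -286.4   85.2] ((536.3859252929688, -290.5841369628906), (132.62554931640625, 53.448158264160156), 9.326804161071777) pca -2.883
scene 48 7081 [ 516.1 -281.6   64.5] ((525.2053833007812, -290.3642272949219), (203.2654266357422, 103.2895736694336), 11.994125366210938) pca -2.854
```

View pics/top1.png

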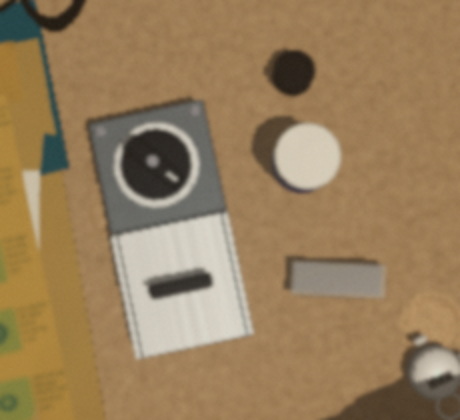

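Run:
```python
from h import *
f=imaging.grab_frame("top"); P=cloud(f).reshape(-1,3); save(f,"top2")
P=P[~np.isnan(P[:,0])]
H=np.full((12,14),-1)
for i,x in enumerate(range(250,850,50)):
    for j,y in enumerate(range(-700,0,50)):
        k=P[(P[:,0]>=x)&(P[:,0]<x+50)&(P[:,1]>=y)&(P[:,1]<y+50),2]
        if len(k): H[i,j]=np.percentile(k,97)
    print(x,H[i])
```

```text
250 [10 12 11  2  2  2  2  2  2  2  2  2  2  2]
300 [10 13 12  2  2  2  2  2  2  6  6  3  3  3]
350 [ 2 11  2 25  2  2  2  2  2  4  6  3  3  3]
400 [ 7  3  2 25  7  2 60 62 63  2  3  3  3  3]
450 [ 2  7  2  2 22 22 61 86 86  4  3  3  3  3]
500 [61 61  1  2  2  2  2 62 62 60  3  3  3  3]
550 [ 61  62   2   2   2  85  84  67 101  60   3   3   3   3]
600 [35 53  2  2  2 84 83 60 66 58  3  3  3  3]
650 [ 3 51  2  2  1 33 33  2  2  2  6  5  5  4]
700 [82  2  2  2  2  2  2  2  2 31 31  7  6  6]
750 [75  2  2  1  2  2  2  2  2 28 28  5  2  1]
800 [100  99  99 100 100 100 270 280 281 282 260 260 260 262]
```

View pics/scene0.png

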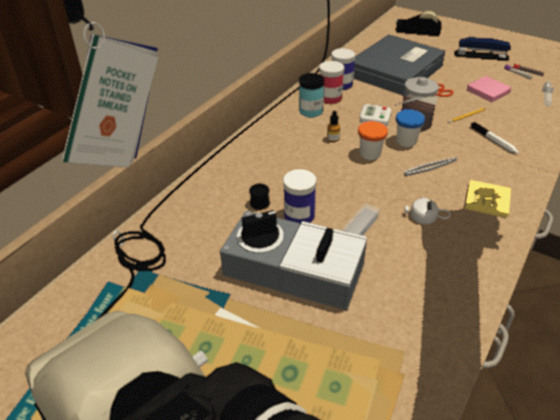

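```bash
python3 -m crank '[{"tx":0.044,"ty":-0.0206,"gripper":-1},{"tx":0.044,"ty":-0.0206,"gripper":-1},{"tx":0.044,"ty":-0.0206,"gripper":-1},{"tx":0.044,"ty":-0.0206,"gripper":-1},{"tx":0.044,"ty":-0.0206,"gripper":-1},{"tx":0.044,"ty":-0.0206,"gripper":-1},{"tx":0.044,"ty":-0.0206,"gripper":-1},{"tx":0.044,"ty":-0.0206,"gripper":-1},{"tx":0.044,"ty":-0.0206,"gripper":-1},{"tx":0.044,"ty":-0.0206,"gripper":-1}]'
```

```text
schema error: expected keys wx, wy, wz, tx, ty, tz, gripper
```

```bash
python3 -m crank '[{"wx":0,"wy":0,"wz":0,"tx":0.044,"ty":-0.0206,"tz":0,"gripper":-1},{"wx":0,"wy":0,"wz":0,"tx":0.044,"ty":-0.0206,"tz":0,"gripper":-1},{"wx":0,"wy":0,"wz":0,"tx":0.044,"ty":-0.0206,"tz":0,"gripper":-1},{"wx":0,"wy":0,"wz":0,"tx":0.044,"ty":-0.0206,"tz":0,"gripper":-1},{"wx":0,"wy":0,"wz":0,"tx":0.044,"ty":-0.0206,"tz":0,"gripper":-1},{"wx":0,"wy":0,"wz":0,"tx":0.044,"ty":-0.0206,"tz":0,"gripper":-1},{"wx":0,"wy":0,"wz":0,"tx":0.044,"ty":-0.0206,"tz":0,"gripper":-1},{"wx":0,"wy":0,"wz":0,"tx":0.044,"ty":-0.0206,"tz":0,"gripper":-1},{"wx":0,"wy":0,"wz":0,"tx":0.044,"ty":-0.0206,"tz":0,"gripper":-1},{"wx":0,"wy":0,"wz":0,"tx":0.044,"ty":-0.0206,"tz":0,"gripper":-1}]'
```

```text
t: 1.95
tcp_pos: [583.9, -282.2, 230.0]
tool_rot: [0.004, 0.985, 0.171, -0.001]
wrist_force: [-0.5, -0.8, 0.6]
gripper_width: 85.4
```

Run:
```python
from h import *
s=ctrl.sense(); f=imaging.grab_frame("wrist"); save(f,"w1"); P=cloud(f,wpose(f,s))
print(s["tcp_pos"].round(1) if hasattr(s["tcp_pos"],"round") else s["tcp_pos"],rot(s).as_matrix().round(3), s["moment"])
q=P.reshape(-1,3); q=q[~np.isnan(q[:,0])]
b=q[(q[:,2]>92)&(q[:,2]<106)&(np.hypot(q[:,0]-578,q[:,1]+280)<45)]
print(len(b)); r=cv2.minAreaRect(b[:,:2].astype(np.float32)); print(r,b[:,2].mean())
k=q[(q[:,2]>50)&(q[:,2]<75)&(np.hypot(q[:,0]-526,q[:,1]+291)<125)]; print(cv2.minAreaRect(k[:,:2].astype(np.float32)))
b=q[(q[:,2]>72)&(q[:,2]<92)&(np.hypot(q[:,0]-475,q[:,1]+301)<40)]
if len(b)>20: print(len(b),cv2.minAreaRect(b[:,:2].astype(np.float32)))
```

```text
[ 583.9 -282.2  230. ] [[ 0.941  0.338 -0.002]
 [ 0.338 -0.941 -0.008]
 [-0.004  0.007 -1.   ]] [-0.03773137 -0.03268627  0.0494892 ]
1370
((580.3399658203125, -280.58837890625), (52.188114166259766, 16.30105972290039), 50.66851806640625) 99.09691203422423
((533.5228271484375, -320.9606018066406), (202.99681091308594, 160.99337768554688), 11.705615043640137)
1005 ((480.01513671875, -301.33660888671875), (12.138676643371582, 52.37565231323242), 11.524554252624512)
```

View pics/w1.png

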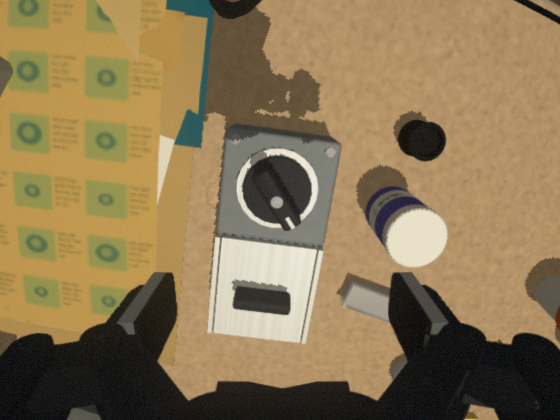

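```bash
python3 -m crank '[{"wx":0.008,"wy":0.004,"wz":-0.108,"tx":0,"ty":0,"tz":0.02,"gripper":-1},{"wx":0,"wy":0,"wz":-0.108,"tx":0,"ty":0,"tz":0.02,"gripper":-1},{"wx":0,"wy":0,"wz":-0.108,"tx":0,"ty":0,"tz":0.02,"gripper":-1},{"wx":0,"wy":0,"wz":-0.108,"tx":0,"ty":0,"tz":0.02,"gripper":-1},{"wx":0,"wy":0,"wz":-0.108,"tx":0,"ty":0,"tz":0.02,"gripper":-1},{"wx":0,"wy":0,"wz":0,"tx":-0.001,"ty":-0.004,"tz":0.01,"gripper":-1},{"wx":0,"wy":0,"wz":0,"tx":0,"ty":0,"tz":0.01,"gripper":-1},{"wx":0,"wy":0,"wz":0,"tx":0,"ty":0,"tz":0.01,"gripper":-1},{"wx":0,"wy":0,"wz":0,"tx":0,"ty":0,"tz":0.01,"gripper":-1},{"wx":0,"wy":0,"wz":0,"tx":0,"ty":0,"tz":0.01,"gripper":-1}]'
cat > st.py <<'E'
from h import *
s=ctrl.sense(); M=rot(s).as_matrix()
print("t",round(float(s["t"]),2),"tcp",np.round(s["tcp_pos"],1),"yaw",np.arctan2(M[1,0],M[0,0]).round(4),"z",M[:,2].round(4),"F",np.round(s["wrist_force"],1),"M",np.round(s["moment"],3),"w",round(float(s["gripper_width"]),1),"j7",np.round(s["joint_pos"],2)[-1])
E
python3 st.py
```

```text
t: 3.0
tcp_pos: [595.0, -264.4, 78.0]
tool_rot: [0.001, 0.895, 0.446, 0.008]
wrist_force: [-0.7, 0.2, -0.8]
gripper_width: 85.4
t 3.0 tcp [ 595.  -264.4   78. ] yaw 0.9244 z [ 0.0154  0.0064 -0.9999] F [-0.7  0.2 -0.8] M [0.003 0.007 0.053] w 85.4 j7 -0.46
```

```bash
python3 -m crank '[{"wx":0.008,"wy":-0.014,"wz":0.04,"tx":-0.0055,"ty":-0.0005,"tz":0,"gripper":-1},{"wx":0,"wy":0,"wz":0,"tx":-0.0055,"ty":-0.0005,"tz":0,"gripper":-1},{"wx":0,"wy":0,"wz":0,"tx":-0.0055,"ty":-0.0005,"tz":0,"gripper":-1},{"wx":0,"wy":0,"wz":0,"tx":-0.0055,"ty":-0.0005,"tz":0,"gripper":-1},{"wx":0,"wy":0,"wz":0,"tx":0,"ty":0,"tz":0.002,"gripper":-1},{"wx":0,"wy":0,"wz":0,"tx":0,"ty":0,"tz":0.002,"gripper":-1},{"wx":0,"wy":0,"wz":0,"tx":0,"ty":0,"tz":0.002,"gripper":-1},{"wx":0,"wy":0,"wz":0,"tx":0,"ty":0,"tz":0,"gripper":-1},{"wx":0,"wy":0,"wz":0,"tx":0,"ty":0,"tz":0,"gripper":-1},{"wx":0,"wy":0,"wz":0,"tx":0,"ty":0,"tz":0,"gripper":-1}]'; 
python3 st.py
```

```text
t: 4.0
tcp_pos: [578.7, -281.0, 69.8]
tool_rot: [-0.0, 0.904, 0.428, 0.0]
wrist_force: [0.3, -0.6, 0.5]
gripper_width: 85.3
t 4.0 tcp [ 578.7 -281.    69.8] yaw 0.8841 z [ 6.e-04  6.e-04 -1.e+00] F [ 0.3 -0.6  0.5] M [-0.033  0.012 -0.027] w 85.3 j7 -0.48
```

```bash
python3 -m crank '[{"wx":0,"wy":0,"wz":0,"tx":0.0014,"ty":0.0008,"tz":-0.002,"gripper":0},{"wx":0,"wy":0,"wz":0,"tx":0,"ty":0,"tz":0,"gripper":0.4},{"wx":0,"wy":0,"wz":0,"tx":0,"ty":0,"tz":0,"gripper":1},{"wx":0,"wy":0,"wz":0,"tx":0,"ty":0,"tz":0,"gripper":1},{"wx":0,"wy":0,"wz":0,"tx":0,"ty":0,"tz":0,"gripper":1},{"wx":0,"wy":0,"wz":0,"tx":0,"ty":0,"tz":0,"gripper":1},{"wx":0,"wy":0,"wz":0,"tx":0,"ty":0,"tz":0,"gripper":1},{"wx":0,"wy":0,"wz":0,"tx":0,"ty":0,"tz":0,"gripper":1},{"wx":0,"wy":0,"wz":0,"tx":0,"ty":0,"tz":0,"gripper":1},{"wx":0,"wy":0,"wz":0,"tx":0,"ty":0,"tz":0,"gripper":1}]'; 
python3 st.py
```

```text
t: 5.0
tcp_pos: [580.4, -279.6, 72.6]
tool_rot: [-0.0, 0.904, 0.428, 0.0]
wrist_force: [-0.5, -0.4, 0.8]
gripper_width: 14.9
t 5.0 tcp [ 580.4 -279.6   72.6] yaw 0.8852 z [ 1.e-04  1.e-03 -1.e+00] F [-0.5 -0.4  0.8] M [0.048 0.028 0.046] w 14.9 j7 -0.48
```

```bash
python3 -m crank '[{"wx":0,"wy":0,"wz":0.02,"tx":0,"ty":0,"tz":0,"gripper":1},{"wx":0,"wy":0,"wz":0.02,"tx":0,"ty":0,"tz":0,"gripper":1},{"wx":0,"wy":0,"wz":0.02,"tx":0,"ty":0,"tz":0,"gripper":1},{"wx":0,"wy":0,"wz":0.02,"tx":0,"ty":0,"tz":0,"gripper":1},{"wx":0,"wy":0,"wz":0.02,"tx":0,"ty":0,"tz":0,"gripper":1},{"wx":0,"wy":0,"wz":0.02,"tx":0,"ty":0,"tz":0,"gripper":1},{"wx":0,"wy":0,"wz":0.02,"tx":0,"ty":0,"tz":0,"gripper":1},{"wx":0,"wy":0,"wz":0.02,"tx":0,"ty":0,"tz":0,"gripper":1},{"wx":0,"wy":0,"wz":0.02,"tx":0,"ty":0,"tz":0,"gripper":1},{"wx":0,"wy":0,"wz":0.02,"tx":0,"ty":0,"tz":0,"gripper":1}]'; 
python3 st.py
```

```text
t: 6.0
tcp_pos: [580.4, -279.6, 72.6]
tool_rot: [-0.0, 0.944, 0.329, 0.0]
wrist_force: [-0.9, 0.2, 0.3]
gripper_width: 14.9
t 6.0 tcp [ 580.4 -279.6   72.6] yaw 0.6695 z [-0.e+00  6.e-04 -1.e+00] F [-0.9  0.2  0.3] M [-0.006  0.035  0.162] w 14.9 j7 -0.66
```

```bash
python3 -m crank '[{"wx":0,"wy":0,"wz":0.007,"tx":0,"ty":0,"tz":0,"gripper":1},{"wx":0,"wy":0,"wz":0.007,"tx":0,"ty":0,"tz":0,"gripper":1},{"wx":0,"wy":0,"wz":0.007,"tx":0,"ty":0,"tz":0,"gripper":1},{"wx":0,"wy":0,"wz":0.007,"tx":0,"ty":0,"tz":0,"gripper":1},{"wx":0,"wy":0,"wz":0.007,"tx":0,"ty":0,"tz":0,"gripper":1},{"wx":0,"wy":0,"wz":0.007,"tx":0,"ty":0,"tz":0,"gripper":1},{"wx":0,"wy":0,"wz":0.007,"tx":0,"ty":0,"tz":0,"gripper":1},{"wx":0,"wy":0,"wz":0.007,"tx":0,"ty":0,"tz":0,"gripper":1},{"wx":0,"wy":0,"wz":0.007,"tx":0,"ty":0,"tz":0,"gripper":1},{"wx":0,"wy":0,"wz":0.007,"tx":0,"ty":0,"tz":0,"gripper":1}]' >/dev/null; 
python3 st.py
```

```text
t 7.0 tcp [ 580.4 -279.7   72.5] yaw 0.5924 z [ 0.e+00  5.e-04 -1.e+00] F [-1.  -0.9  0.3] M [0.039 0.04  0.13 ] w 15.0 j7 -0.72
```

```bash
python3 -m crank '[{"wx":0,"wy":0,"wz":0.006,"tx":0,"ty":0,"tz":0,"gripper":1},{"wx":0,"wy":0,"wz":0.006,"tx":0,"ty":0,"tz":0,"gripper":1},{"wx":0,"wy":0,"wz":0.006,"tx":0,"ty":0,"tz":0,"gripper":1},{"wx":0,"wy":0,"wz":0.006,"tx":0,"ty":0,"tz":0,"gripper":1},{"wx":0,"wy":0,"wz":0.006,"tx":0,"ty":0,"tz":0,"gripper":1},{"wx":0,"wy":0,"wz":0.006,"tx":0,"ty":0,"tz":0,"gripper":1},{"wx":0,"wy":0,"wz":0.006,"tx":0,"ty":0,"tz":0,"gripper":1},{"wx":0,"wy":0,"wz":0.006,"tx":0,"ty":0,"tz":0,"gripper":1},{"wx":0,"wy":0,"wz":0.006,"tx":0,"ty":0,"tz":0,"gripper":1},{"wx":0,"wy":0,"wz":0.006,"tx":0,"ty":0,"tz":0,"gripper":1}]' >/dev/null; 
python3 st.py
```

```text
t 8.0 tcp [ 580.4 -279.6   72.5] yaw 0.5271 z [ 0.e+00  6.e-04 -1.e+00] F [-0.9 -0.3  0.4] M [ 0.016 -0.049  0.162] w 15.1 j7 -0.78
```

```bash
python3 -m crank '[{"wx":0,"wy":0,"wz":0.006,"tx":0,"ty":0,"tz":0,"gripper":1},{"wx":0,"wy":0,"wz":0.006,"tx":0,"ty":0,"tz":0,"gripper":1},{"wx":0,"wy":0,"wz":0.006,"tx":0,"ty":0,"tz":0,"gripper":1},{"wx":0,"wy":0,"wz":0.006,"tx":0,"ty":0,"tz":0,"gripper":1},{"wx":0,"wy":0,"wz":0.006,"tx":0,"ty":0,"tz":0,"gripper":1},{"wx":0,"wy":0,"wz":0.006,"tx":0,"ty":0,"tz":0,"gripper":1},{"wx":0,"wy":0,"wz":0.006,"tx":0,"ty":0,"tz":0,"gripper":1},{"wx":0,"wy":0,"wz":0.006,"tx":0,"ty":0,"tz":0,"gripper":1},{"wx":0,"wy":0,"wz":0.006,"tx":0,"ty":0,"tz":0,"gripper":1},{"wx":0,"wy":0,"wz":0.006,"tx":0,"ty":0,"tz":0,"gripper":1}]' >/dev/null; 
python3 st.py
```

```text
t 9.0 tcp [ 580.4 -279.6   72.5] yaw 0.4615 z [-0.e+00  5.e-04 -1.e+00] F [ 0.1 -0.2  0.6] M [0.015 0.024 0.138] w 15.2 j7 -0.83
```

```bash
python3 -m crank '[{"wx":0,"wy":0,"wz":0.006,"tx":0,"ty":0,"tz":0,"gripper":1},{"wx":0,"wy":0,"wz":0.006,"tx":0,"ty":0,"tz":0,"gripper":1},{"wx":0,"wy":0,"wz":0.006,"tx":0,"ty":0,"tz":0,"gripper":1},{"wx":0,"wy":0,"wz":0.006,"tx":0,"ty":0,"tz":0,"gripper":1},{"wx":0,"wy":0,"wz":0.006,"tx":0,"ty":0,"tz":0,"gripper":1},{"wx":0,"wy":0,"wz":0.006,"tx":0,"ty":0,"tz":0,"gripper":1},{"wx":0,"wy":0,"wz":0.006,"tx":0,"ty":0,"tz":0,"gripper":1},{"wx":0,"wy":0,"wz":0.006,"tx":0,"ty":0,"tz":0,"gripper":1},{"wx":0,"wy":0,"wz":0.006,"tx":0,"ty":0,"tz":0,"gripper":1},{"wx":0,"wy":0,"wz":0.006,"tx":0,"ty":0,"tz":0,"gripper":1}]' >/dev/null; 
python3 st.py
```

```text
t 10.0 tcp [ 580.4 -279.7   72.6] yaw 0.396 z [ 1.e-04  5.e-04 -1.e+00] F [-1.2 -0.   0.1] M [-0.012  0.03   0.119] w 15.1 j7 -0.89
```

```bash
python3 -m crank '[{"wx":0,"wy":0,"wz":0.006,"tx":0,"ty":0,"tz":0,"gripper":1},{"wx":0,"wy":0,"wz":0.006,"tx":0,"ty":0,"tz":0,"gripper":1},{"wx":0,"wy":0,"wz":0.006,"tx":0,"ty":0,"tz":0,"gripper":1},{"wx":0,"wy":0,"wz":0.006,"tx":0,"ty":0,"tz":0,"gripper":1},{"wx":0,"wy":0,"wz":0.006,"tx":0,"ty":0,"tz":0,"gripper":1},{"wx":0,"wy":0,"wz":0.006,"tx":0,"ty":0,"tz":0,"gripper":1},{"wx":0,"wy":0,"wz":0.006,"tx":0,"ty":0,"tz":0,"gripper":1},{"wx":0,"wy":0,"wz":0.006,"tx":0,"ty":0,"tz":0,"gripper":1},{"wx":0,"wy":0,"wz":0.006,"tx":0,"ty":0,"tz":0,"gripper":1},{"wx":0,"wy":0,"wz":0.006,"tx":0,"ty":0,"tz":0,"gripper":1}]' >/dev/null; 
python3 st.py
```

```text
t 11.0 tcp [ 580.4 -279.7   72.6] yaw 0.3307 z [ 1.e-04  4.e-04 -1.e+00] F [-0.4  0.2  0.5] M [-0.061  0.027  0.142] w 15.1 j7 -0.94
```

```bash
python3 -m crank '[{"wx":0,"wy":0,"wz":0.006,"tx":0,"ty":0,"tz":0,"gripper":1},{"wx":0,"wy":0,"wz":0.006,"tx":0,"ty":0,"tz":0,"gripper":1},{"wx":0,"wy":0,"wz":0.006,"tx":0,"ty":0,"tz":0,"gripper":1},{"wx":0,"wy":0,"wz":0.006,"tx":0,"ty":0,"tz":0,"gripper":1},{"wx":0,"wy":0,"wz":0.006,"tx":0,"ty":0,"tz":0,"gripper":1},{"wx":0,"wy":0,"wz":0.006,"tx":0,"ty":0,"tz":0,"gripper":1},{"wx":0,"wy":0,"wz":0.006,"tx":0,"ty":0,"tz":0,"gripper":1},{"wx":0,"wy":0,"wz":0.006,"tx":0,"ty":0,"tz":0,"gripper":1},{"wx":0,"wy":0,"wz":0.006,"tx":0,"ty":0,"tz":0,"gripper":1},{"wx":0,"wy":0,"wz":0.006,"tx":0,"ty":0,"tz":0,"gripper":1}]' >/dev/null; 
python3 st.py
```

```text
t 12.0 tcp [ 580.4 -279.7   72.5] yaw 0.2653 z [ 0.e+00  5.e-04 -1.e+00] F [-0.5  0.1  0.4] M [-0.01  -0.     0.122] w 15.1 j7 -1.0
```

```bash
python3 -m crank '[{"wx":0,"wy":0,"wz":0.006,"tx":0,"ty":0,"tz":0,"gripper":1},{"wx":0,"wy":0,"wz":0.006,"tx":0,"ty":0,"tz":0,"gripper":1},{"wx":0,"wy":0,"wz":0.006,"tx":0,"ty":0,"tz":0,"gripper":1},{"wx":0,"wy":0,"wz":0.006,"tx":0,"ty":0,"tz":0,"gripper":1},{"wx":0,"wy":0,"wz":0.006,"tx":0,"ty":0,"tz":0,"gripper":1},{"wx":0,"wy":0,"wz":0.006,"tx":0,"ty":0,"tz":0,"gripper":1},{"wx":0,"wy":0,"wz":0.006,"tx":0,"ty":0,"tz":0,"gripper":1},{"wx":0,"wy":0,"wz":0.006,"tx":0,"ty":0,"tz":0,"gripper":1},{"wx":0,"wy":0,"wz":0.006,"tx":0,"ty":0,"tz":0,"gripper":1},{"wx":0,"wy":0,"wz":0.006,"tx":0,"ty":0,"tz":0,"gripper":1}]' >/dev/null; 
python3 st.py
```

```text
t 13.0 tcp [ 580.4 -279.7   72.6] yaw 0.1998 z [ 0.e+00  5.e-04 -1.e+00] F [0.2 0.5 0.4] M [-0.037  0.059  0.189] w 15.3 j7 -1.05
```

```bash
python3 -m crank '[{"wx":0,"wy":0,"wz":0.005,"tx":0,"ty":0,"tz":0,"gripper":1},{"wx":0,"wy":0,"wz":0.005,"tx":0,"ty":0,"tz":0,"gripper":1},{"wx":0,"wy":0,"wz":0.005,"tx":0,"ty":0,"tz":0,"gripper":1},{"wx":0,"wy":0,"wz":0.005,"tx":0,"ty":0,"tz":0,"gripper":1},{"wx":0,"wy":0,"wz":0.005,"tx":0,"ty":0,"tz":0,"gripper":1},{"wx":0,"wy":0,"wz":0.005,"tx":0,"ty":0,"tz":0,"gripper":1},{"wx":0,"wy":0,"wz":0.005,"tx":0,"ty":0,"tz":0,"gripper":1},{"wx":0,"wy":0,"wz":0.005,"tx":0,"ty":0,"tz":0,"gripper":1},{"wx":0,"wy":0,"wz":0.005,"tx":0,"ty":0,"tz":0,"gripper":1},{"wx":0,"wy":0,"wz":0.005,"tx":0,"ty":0,"tz":0,"gripper":1}]' >/dev/null; 
python3 st.py
```

```text
t 14.0 tcp [ 580.4 -279.7   72.6] yaw 0.1452 z [ 0.e+00  5.e-04 -1.e+00] F [-0.5  0.6  0. ] M [-0.111  0.008  0.109] w 14.8 j7 -1.1
```

```bash
python3 -m crank '[{"wx":0,"wy":0,"wz":0.006,"tx":0,"ty":0,"tz":0,"gripper":1},{"wx":0,"wy":0,"wz":0.006,"tx":0,"ty":0,"tz":0,"gripper":1},{"wx":0,"wy":0,"wz":0.006,"tx":0,"ty":0,"tz":0,"gripper":1},{"wx":0,"wy":0,"wz":0.006,"tx":0,"ty":0,"tz":0,"gripper":1},{"wx":0,"wy":0,"wz":0.006,"tx":0,"ty":0,"tz":0,"gripper":1},{"wx":0,"wy":0,"wz":0.006,"tx":0,"ty":0,"tz":0,"gripper":1},{"wx":0,"wy":0,"wz":0.006,"tx":0,"ty":0,"tz":0,"gripper":1},{"wx":0,"wy":0,"wz":0.006,"tx":0,"ty":0,"tz":0,"gripper":1},{"wx":0,"wy":0,"wz":0.006,"tx":0,"ty":0,"tz":0,"gripper":1},{"wx":0,"wy":0,"wz":0.006,"tx":0,"ty":0,"tz":0,"gripper":1}]' >/dev/null; 
python3 st.py
```

```text
t 15.0 tcp [ 580.4 -279.6   72.6] yaw 0.0799 z [ 0.e+00  4.e-04 -1.e+00] F [-1.2 -0.3  0.9] M [-0.035  0.019  0.141] w 15.0 j7 -1.15
```

```bash
python3 -m crank '[{"wx":0,"wy":0,"wz":0.006,"tx":0,"ty":0,"tz":0,"gripper":1},{"wx":0,"wy":0,"wz":0.006,"tx":0,"ty":0,"tz":0,"gripper":1},{"wx":0,"wy":0,"wz":0.006,"tx":0,"ty":0,"tz":0,"gripper":1},{"wx":0,"wy":0,"wz":0.006,"tx":0,"ty":0,"tz":0,"gripper":1},{"wx":0,"wy":0,"wz":0.006,"tx":0,"ty":0,"tz":0,"gripper":1},{"wx":0,"wy":0,"wz":0.006,"tx":0,"ty":0,"tz":0,"gripper":1},{"wx":0,"wy":0,"wz":0.006,"tx":0,"ty":0,"tz":0,"gripper":1},{"wx":0,"wy":0,"wz":0.006,"tx":0,"ty":0,"tz":0,"gripper":1},{"wx":0,"wy":0,"wz":0.006,"tx":0,"ty":0,"tz":0,"gripper":1},{"wx":0,"wy":0,"wz":0.006,"tx":0,"ty":0,"tz":0,"gripper":1}]' >/dev/null; 
python3 st.py
```

```text
t 16.0 tcp [ 580.4 -279.7   72.6] yaw 0.0144 z [ 0.e+00  4.e-04 -1.e+00] F [0.1 0.2 0.5] M [-0.059  0.008  0.194] w 15.4 j7 -1.21
```

```bash
python3 -m crank '[{"wx":0,"wy":0,"wz":0.005,"tx":0,"ty":0,"tz":0,"gripper":1},{"wx":0,"wy":0,"wz":0.005,"tx":0,"ty":0,"tz":0,"gripper":1},{"wx":0,"wy":0,"wz":0.005,"tx":0,"ty":0,"tz":0,"gripper":1},{"wx":0,"wy":0,"wz":0.005,"tx":0,"ty":0,"tz":0,"gripper":1},{"wx":0,"wy":0,"wz":0.005,"tx":0,"ty":0,"tz":0,"gripper":1},{"wx":0,"wy":0,"wz":0.005,"tx":0,"ty":0,"tz":0,"gripper":1},{"wx":0,"wy":0,"wz":0.005,"tx":0,"ty":0,"tz":0,"gripper":1},{"wx":0,"wy":0,"wz":0.005,"tx":0,"ty":0,"tz":0,"gripper":1},{"wx":0,"wy":0,"wz":0.005,"tx":0,"ty":0,"tz":0,"gripper":1},{"wx":0,"wy":0,"wz":0.005,"tx":0,"ty":0,"tz":0,"gripper":1}]' >/dev/null; 
python3 st.py
```

```text
t 17.0 tcp [ 580.4 -279.7   72.6] yaw -0.0402 z [-0.e+00  4.e-04 -1.e+00] F [-1.2  0.   0.6] M [-0.062  0.009  0.123] w 14.9 j7 -1.26
```

```bash
python3 -m crank '[{"wx":0,"wy":0,"wz":0.006,"tx":0,"ty":0,"tz":0,"gripper":1},{"wx":0,"wy":0,"wz":0.006,"tx":0,"ty":0,"tz":0,"gripper":1},{"wx":0,"wy":0,"wz":0.006,"tx":0,"ty":0,"tz":0,"gripper":1},{"wx":0,"wy":0,"wz":0.006,"tx":0,"ty":0,"tz":0,"gripper":1},{"wx":0,"wy":0,"wz":0.006,"tx":0,"ty":0,"tz":0,"gripper":1},{"wx":0,"wy":0,"wz":0.006,"tx":0,"ty":0,"tz":0,"gripper":1},{"wx":0,"wy":0,"wz":0.006,"tx":0,"ty":0,"tz":0,"gripper":1},{"wx":0,"wy":0,"wz":0.006,"tx":0,"ty":0,"tz":0,"gripper":1},{"wx":0,"wy":0,"wz":0.006,"tx":0,"ty":0,"tz":0,"gripper":1},{"wx":0,"wy":0,"wz":0.006,"tx":0,"ty":0,"tz":0,"gripper":1}]' >/dev/null; 
python3 st.py
```

```text
t 18.0 tcp [ 580.4 -279.7   72.6] yaw -0.1057 z [ 0.e+00  4.e-04 -1.e+00] F [-0.5  0.1  0.8] M [-0.018  0.022  0.052] w 15.2 j7 -1.31
```

```bash
python3 -m crank '[{"wx":0,"wy":0,"wz":0.003,"tx":0,"ty":0,"tz":0,"gripper":1},{"wx":0,"wy":0,"wz":0.003,"tx":0,"ty":0,"tz":0,"gripper":1},{"wx":0,"wy":0,"wz":0.003,"tx":0,"ty":0,"tz":0,"gripper":1},{"wx":0,"wy":0,"wz":0.003,"tx":0,"ty":0,"tz":0,"gripper":1},{"wx":0,"wy":0,"wz":0.003,"tx":0,"ty":0,"tz":0,"gripper":1},{"wx":0,"wy":0,"wz":0.003,"tx":0,"ty":0,"tz":0,"gripper":1},{"wx":0,"wy":0,"wz":0.003,"tx":0,"ty":0,"tz":0,"gripper":1},{"wx":0,"wy":0,"wz":0.003,"tx":0,"ty":0,"tz":0,"gripper":1},{"wx":0,"wy":0,"wz":0.003,"tx":0,"ty":0,"tz":0,"gripper":1},{"wx":0,"wy":0,"wz":0.003,"tx":0,"ty":0,"tz":0,"gripper":1}]' >/dev/null; 
python3 st.py
```

```text
t 19.0 tcp [ 580.4 -279.7   72.6] yaw -0.1413 z [ 3.e-04  1.e-03 -1.e+00] F [-0.6  0.2 -0.3] M [-0.054  0.071 -0.275] w 15.6 j7 -1.34
```

```bash
python3 -m crank '[{"wx":0,"wy":0,"wz":0.003,"tx":0,"ty":0,"tz":0,"gripper":1},{"wx":0,"wy":0,"wz":0.003,"tx":0,"ty":0,"tz":0,"gripper":1},{"wx":0,"wy":0,"wz":0.003,"tx":0,"ty":0,"tz":0,"gripper":1},{"wx":0,"wy":0,"wz":0.003,"tx":0,"ty":0,"tz":0,"gripper":1},{"wx":0,"wy":0,"wz":0.003,"tx":0,"ty":0,"tz":0,"gripper":1},{"wx":0,"wy":0,"wz":0.003,"tx":0,"ty":0,"tz":0,"gripper":1},{"wx":0,"wy":0,"wz":0.003,"tx":0,"ty":0,"tz":0,"gripper":1},{"wx":0,"wy":0,"wz":0.003,"tx":0,"ty":0,"tz":0,"gripper":1},{"wx":0,"wy":0,"wz":0.003,"tx":0,"ty":0,"tz":0,"gripper":1},{"wx":0,"wy":0,"wz":0.003,"tx":0,"ty":0,"tz":0,"gripper":1}]' >/dev/null; 
python3 st.py
```

```text
t 20.0 tcp [ 580.4 -279.7   72.6] yaw -0.1749 z [ 4.0e-04  1.2e-03 -1.0e+00] F [-1.4 -0.   0.6] M [-0.076  0.061 -0.177] w 14.7 j7 -1.37
```

```bash
python3 -m crank '[{"wx":0,"wy":0,"wz":0.003,"tx":0,"ty":0,"tz":0,"gripper":1},{"wx":0,"wy":0,"wz":0.003,"tx":0,"ty":0,"tz":0,"gripper":1},{"wx":0,"wy":0,"wz":0.003,"tx":0,"ty":0,"tz":0,"gripper":1},{"wx":0,"wy":0,"wz":0.003,"tx":0,"ty":0,"tz":0,"gripper":1},{"wx":0,"wy":0,"wz":0.003,"tx":0,"ty":0,"tz":0,"gripper":1},{"wx":0,"wy":0,"wz":0.003,"tx":0,"ty":0,"tz":0,"gripper":1},{"wx":0,"wy":0,"wz":0.003,"tx":0,"ty":0,"tz":0,"gripper":1},{"wx":0,"wy":0,"wz":0.003,"tx":0,"ty":0,"tz":0,"gripper":1},{"wx":0,"wy":0,"wz":0.003,"tx":0,"ty":0,"tz":0,"gripper":1},{"wx":0,"wy":0,"wz":0.003,"tx":0,"ty":0,"tz":0,"gripper":1}]' >/dev/null; 
python3 st.py
```

```text
t 21.0 tcp [ 580.4 -279.7   72.6] yaw -0.2045 z [ 0.e+00  5.e-04 -1.e+00] F [-0.7  0.9  0.1] M [-0.049  0.072  0.226] w 15.4 j7 -1.39
```

```bash
python3 -m crank '[{"wx":0,"wy":0,"wz":0,"tx":0,"ty":0,"tz":0,"gripper":-1},{"wx":0,"wy":0,"wz":0,"tx":0,"ty":0,"tz":0,"gripper":-1},{"wx":0,"wy":0,"wz":0,"tx":0,"ty":0,"tz":0,"gripper":-1},{"wx":0,"wy":0,"wz":0,"tx":0,"ty":0,"tz":0,"gripper":-1},{"wx":0,"wy":0,"wz":0,"tx":0,"ty":0,"tz":0,"gripper":-1},{"wx":0,"wy":0,"wz":0,"tx":0,"ty":0,"tz":-0.018,"gripper":-1},{"wx":0,"wy":0,"wz":0,"tx":0,"ty":0,"tz":-0.018,"gripper":-1},{"wx":0,"wy":0,"wz":0,"tx":0,"ty":0,"tz":-0.018,"gripper":-1},{"wx":0,"wy":0,"wz":0,"tx":0,"ty":0,"tz":-0.018,"gripper":-1},{"wx":0,"wy":0,"wz":0,"tx":0,"ty":0,"tz":-0.018,"gripper":-1}]' >/dev/null; 
python3 st.py
python3 - <<'E'
from h import *
s=ctrl.sense(); f=imaging.grab_frame("wrist"); save(f,"w2"); P=cloud(f,wpose(f,s))
q=P.reshape(-1,3); q=q[~np.isnan(q[:,0])]
for c,lo,hi in (((580,-280),92,106),((480,-301),72,92)):
    b=q[(q[:,2]>lo)&(q[:,2]<hi)&(np.hypot(q[:,0]-c[0],q[:,1]-c[1])<38)]
    if len(b)>20: print(len(b),cv2.minAreaRect(b[:,:2].astype(np.float32)))
E
```

```text
t 22.0 tcp [ 578.5 -278.8  161.9] yaw -0.2058 z [-0.0066  0.004  -1.    ] F [ 0.6 -0.3  0.1] M [-0.004 -0.023 -0.028] w 85.2 j7 -1.39
2249 ((580.7588500976562, -280.8425598144531), (15.976362228393555, 51.592994689941406), 78.61093139648438)
1682 ((480.1338195800781, -301.177001953125), (13.40170955657959, 52.16810989379883), 11.17971420288086)
```

View pics/w2.png

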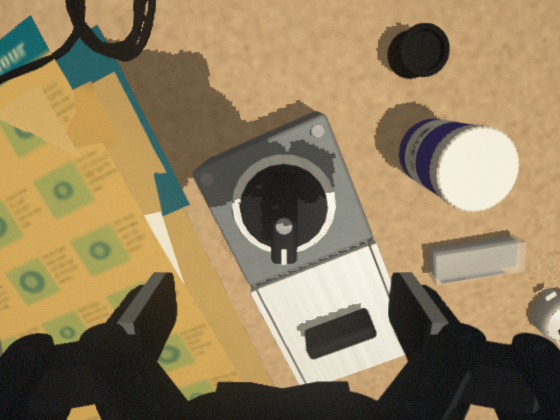

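```bash
python3 -m crank '[{"wx":0,"wy":0,"wz":-0.14,"tx":0,"ty":0,"tz":0,"gripper":-1},{"wx":0,"wy":0,"wz":-0.14,"tx":0,"ty":0,"tz":0,"gripper":-1},{"wx":0,"wy":0,"wz":-0.14,"tx":0,"ty":0,"tz":0,"gripper":-1},{"wx":0,"wy":0,"wz":-0.14,"tx":0,"ty":0,"tz":0,"gripper":-1},{"wx":0,"wy":0,"wz":-0.14,"tx":0,"ty":0,"tz":0,"gripper":-1},{"wx":0,"wy":0,"wz":-0.14,"tx":0,"ty":0,"tz":0,"gripper":-1},{"wx":0,"wy":0,"wz":-0.14,"tx":0,"ty":0,"tz":0,"gripper":-1},{"wx":0,"wy":0,"wz":-0.14,"tx":0,"ty":0,"tz":0,"gripper":-1},{"wx":0,"wy":0,"wz":-0.14,"tx":0,"ty":0,"tz":0,"gripper":-1},{"wx":0,"wy":0,"wz":-0.14,"tx":0,"ty":0,"tz":0,"gripper":-1}]' >/dev/null; 
python3 st.py
```

```text
t 23.05 tcp [ 580.1 -279.5  162.8] yaw 1.251 z [ 0.      0.0012 -1.    ] F [-0.2  0.3 -0.3] M [-0.024 -0.007 -0.023] w 85.7 j7 -0.09
```

```bash
python3 -m crank '[{"wx":0,"wy":0,"wz":-0.125,"tx":0,"ty":0,"tz":0,"gripper":0},{"wx":0,"wy":0,"wz":-0.125,"tx":0,"ty":0,"tz":0,"gripper":0},{"wx":0,"wy":0,"wz":-0.125,"tx":0,"ty":0,"tz":0,"gripper":0},{"wx":0,"wy":0,"wz":-0.125,"tx":0,"ty":0,"tz":0,"gripper":0},{"wx":0,"wy":0,"wz":0,"tx":0,"ty":-0.025,"tz":0,"gripper":0},{"wx":0,"wy":0,"wz":0,"tx":0,"ty":-0.025,"tz":0,"gripper":0},{"wx":0,"wy":0,"wz":0,"tx":0,"ty":-0.025,"tz":0,"gripper":0},{"wx":0,"wy":0,"wz":0,"tx":0,"ty":-0.025,"tz":0,"gripper":0},{"wx":0,"wy":0,"wz":0,"tx":0,"ty":0,"tz":0,"gripper":0},{"wx":0,"wy":0,"wz":0,"tx":0,"ty":0,"tz":0,"gripper":0}]' >/dev/null; 
python3 st.py
```

```text
t 24.05 tcp [ 477.4 -299.7  156.7] yaw 1.7744 z [-0.0021  0.0062 -1.    ] F [0.4 0.5 0. ] M [-0.001 -0.06  -0.02 ] w 42.7 j7 0.49
```

```bash
python3 -m crank '[{"wx":0,"wy":-0.006,"wz":0,"tx":-0.002,"ty":0.0023,"tz":0,"gripper":0},{"wx":0,"wy":0,"wz":0,"tx":0,"ty":0,"tz":0.011,"gripper":0},{"wx":0,"wy":0,"wz":0,"tx":0,"ty":0,"tz":0.011,"gripper":0},{"wx":0,"wy":0,"wz":0,"tx":0,"ty":0,"tz":0.011,"gripper":0},{"wx":0,"wy":0,"wz":0,"tx":0,"ty":0,"tz":0.011,"gripper":0},{"wx":0,"wy":0,"wz":0,"tx":0,"ty":0,"tz":0.011,"gripper":0},{"wx":0,"wy":0,"wz":0,"tx":0,"ty":0,"tz":0.011,"gripper":0},{"wx":0,"wy":0,"wz":0,"tx":0,"ty":0,"tz":0.011,"gripper":0},{"wx":0,"wy":0,"wz":0,"tx":0,"ty":0,"tz":0,"gripper":0},{"wx":0,"wy":0,"wz":0,"tx":0,"ty":0,"tz":0,"gripper":0}]' >/dev/null; 
python3 st.py
```

```text
t 25.05 tcp [ 483.  -298.6   70.3] yaw 1.7789 z [-0.0015  0.0035 -1.    ] F [ 0.5 -0.7  0.8] M [-0.015 -0.036 -0.012] w 42.6 j7 0.42
```

```bash
python3 -m crank '[{"wx":0,"wy":-0.003,"wz":0.006,"tx":-0.002,"ty":-0.0033,"tz":0.002,"gripper":0},{"wx":0,"wy":0,"wz":0,"tx":0,"ty":0,"tz":0.002,"gripper":0},{"wx":0,"wy":0,"wz":0,"tx":0,"ty":0,"tz":0,"gripper":0},{"wx":0,"wy":0,"wz":0,"tx":0,"ty":0,"tz":0,"gripper":0.4},{"wx":0,"wy":0,"wz":0,"tx":0,"ty":0,"tz":0,"gripper":1},{"wx":0,"wy":0,"wz":0,"tx":0,"ty":0,"tz":0,"gripper":1},{"wx":0,"wy":0,"wz":0,"tx":0,"ty":0,"tz":0,"gripper":1},{"wx":0,"wy":0,"wz":0,"tx":0,"ty":0,"tz":0,"gripper":1},{"wx":0,"wy":0,"wz":0,"tx":0,"ty":0,"tz":0,"gripper":1},{"wx":0,"wy":0,"wz":0,"tx":0,"ty":0,"tz":0,"gripper":1}]' >/dev/null; 
python3 st.py
```

```text
t 26.05 tcp [ 479.9 -302.5   67.9] yaw 1.7726 z [ 4.0e-04 -2.4e-03 -1.0e+00] F [-0.7 -0.6  1.8] M [0.038 0.149 0.083] w 10.5 j7 0.42
```

```bash
python3 -m crank '[{"wx":0,"wy":0,"wz":0,"tx":0,"ty":-0.0004,"tz":0,"gripper":1},{"wx":0,"wy":0,"wz":0,"tx":0,"ty":-0.0004,"tz":0,"gripper":1},{"wx":0,"wy":0,"wz":0,"tx":0,"ty":-0.0004,"tz":0,"gripper":1},{"wx":0,"wy":0,"wz":0,"tx":0,"ty":-0.0004,"tz":0,"gripper":1},{"wx":0,"wy":0,"wz":0,"tx":0,"ty":-0.0004,"tz":0,"gripper":1},{"wx":0,"wy":0,"wz":0,"tx":0,"ty":-0.0004,"tz":0,"gripper":1},{"wx":0,"wy":0,"wz":0,"tx":0,"ty":-0.0004,"tz":0,"gripper":1},{"wx":0,"wy":0,"wz":0,"tx":0,"ty":-0.0004,"tz":0,"gripper":1},{"wx":0,"wy":0,"wz":0,"tx":0,"ty":-0.0004,"tz":0,"gripper":1},{"wx":0,"wy":0,"wz":0,"tx":0,"ty":-0.0004,"tz":0,"gripper":1}]' >/dev/null; 
python3 st.py
```

```text
t 27.05 tcp [ 478.4 -302.9   67.9] yaw 1.7737 z [ 0.0056 -0.0022 -1.    ] F [ 1.5 -0.1 -1.7] M [-0.013 -0.156  0.072] w 10.5 j7 0.42
```

```bash
python3 -m crank '[{"wx":0,"wy":0,"wz":0,"tx":0,"ty":-0.0006,"tz":0,"gripper":1},{"wx":0,"wy":0,"wz":0,"tx":0,"ty":-0.0006,"tz":0,"gripper":1},{"wx":0,"wy":0,"wz":0,"tx":0,"ty":-0.0006,"tz":0,"gripper":1},{"wx":0,"wy":0,"wz":0,"tx":0,"ty":-0.0006,"tz":0,"gripper":1},{"wx":0,"wy":0,"wz":0,"tx":0,"ty":-0.0006,"tz":0,"gripper":1},{"wx":0,"wy":0,"wz":0,"tx":0,"ty":-0.0006,"tz":0,"gripper":1},{"wx":0,"wy":0,"wz":0,"tx":0,"ty":-0.0006,"tz":0,"gripper":1},{"wx":0,"wy":0,"wz":0,"tx":0,"ty":-0.0006,"tz":0,"gripper":1},{"wx":0,"wy":0,"wz":0,"tx":0,"ty":-0.0006,"tz":0,"gripper":1},{"wx":0,"wy":0,"wz":0,"tx":0,"ty":-0.0006,"tz":0,"gripper":1}]' >/dev/null; 
python3 st.py
```

```text
t 28.05 tcp [ 472.  -304.2   67.9] yaw 1.7737 z [ 0.0056 -0.0022 -1.    ] F [ 1.3  0.1 -0.9] M [-0.025 -0.178  0.043] w 10.5 j7 0.43
```

```bash
python3 -m crank '[{"wx":0,"wy":0,"wz":0,"tx":0,"ty":-0.005,"tz":0,"gripper":1},{"wx":0,"wy":0,"wz":0,"tx":0,"ty":-0.005,"tz":0,"gripper":1},{"wx":0,"wy":0,"wz":0,"tx":0,"ty":-0.005,"tz":0,"gripper":1},{"wx":0,"wy":0,"wz":0,"tx":0,"ty":-0.005,"tz":0,"gripper":1},{"wx":0,"wy":0,"wz":0,"tx":0,"ty":-0.005,"tz":0,"gripper":1},{"wx":0,"wy":0,"wz":0,"tx":0,"ty":-0.005,"tz":0,"gripper":1},{"wx":0,"wy":0,"wz":0,"tx":0,"ty":-0.005,"tz":0,"gripper":1},{"wx":0,"wy":0,"wz":0,"tx":0,"ty":-0.005,"tz":0,"gripper":1},{"wx":0,"wy":0,"wz":0,"tx":0,"ty":-0.003,"tz":0,"gripper":1},{"wx":0,"wy":0,"wz":0,"tx":0,"ty":-0.002,"tz":0,"gripper":1}]' >/dev/null; 
python3 st.py
```

```text
t 29.05 tcp [ 423.7 -314.3   67.9] yaw 1.7731 z [ 0.0057 -0.0025 -1.    ] F [ 2.1 -0.4 -2.8] M [ 0.036 -0.149  0.078] w 10.5 j7 0.49
```

```bash
python3 -m crank '[{"wx":0,"wy":0,"wz":0,"tx":0,"ty":-0.001,"tz":0,"gripper":1},{"wx":0,"wy":0,"wz":0,"tx":0,"ty":-0.001,"tz":0,"gripper":1},{"wx":0,"wy":0,"wz":0,"tx":0,"ty":-0.001,"tz":0,"gripper":1},{"wx":0,"wy":0,"wz":0,"tx":0,"ty":-0.001,"tz":0,"gripper":1},{"wx":0,"wy":0,"wz":0,"tx":0,"ty":-0.001,"tz":0,"gripper":1},{"wx":0,"wy":0,"wz":0,"tx":0,"ty":-0.001,"tz":0,"gripper":1},{"wx":0,"wy":0,"wz":0,"tx":0,"ty":-0.001,"tz":0,"gripper":1},{"wx":0,"wy":0,"wz":0,"tx":0,"ty":-0.001,"tz":0,"gripper":1},{"wx":0,"wy":0,"wz":0,"tx":0,"ty":-0.001,"tz":0,"gripper":1},{"wx":0,"wy":0,"wz":0,"tx":0,"ty":-0.001,"tz":0,"gripper":1}]' >/dev/null; 
python3 st.py
```

```text
t 30.05 tcp [ 416.3 -315.9   68. ] yaw 1.7745 z [ 0.0117 -0.0025 -0.9999] F [ 4.2  0.8 -4. ] M [-0.019 -0.685  0.075] w 10.6 j7 0.5
```

```bash
python3 -m crank '[{"wx":0,"wy":0,"wz":0,"tx":0,"ty":-0.002,"tz":0,"gripper":1},{"wx":0,"wy":0,"wz":0,"tx":0,"ty":-0.002,"tz":0,"gripper":1},{"wx":0,"wy":0,"wz":0,"tx":0,"ty":-0.002,"tz":0,"gripper":1},{"wx":0,"wy":0,"wz":0,"tx":0,"ty":-0.002,"tz":0,"gripper":1},{"wx":0,"wy":0,"wz":0,"tx":0,"ty":-0.002,"tz":0,"gripper":1},{"wx":0,"wy":0,"wz":0,"tx":0,"ty":-0.002,"tz":0,"gripper":1},{"wx":0,"wy":0,"wz":0,"tx":0,"ty":0,"tz":0,"gripper":1},{"wx":0,"wy":0,"wz":0,"tx":0,"ty":0,"tz":0,"gripper":1},{"wx":0,"wy":0,"wz":0,"tx":0,"ty":0,"tz":0,"gripper":1},{"wx":0,"wy":0,"wz":0,"tx":0,"ty":0,"tz":0,"gripper":1}]' >/dev/null; 
python3 st.py
```

```text
t 31.05 tcp [ 416.4 -315.8   68. ] yaw 1.7773 z [ 0.0335 -0.001  -0.9994] F [ 4.1 -0.2 -3. ] M [-0.111  0.027 -0.077] w 10.7 j7 0.52
```

At the stop. Release and lift.

```bash
python3 -m crank '[{"wx":0,"wy":0,"wz":0,"tx":0,"ty":0,"tz":0,"gripper":0},{"wx":0,"wy":0,"wz":0,"tx":0,"ty":0,"tz":0,"gripper":0},{"wx":0,"wy":0,"wz":0,"tx":0,"ty":0,"tz":0,"gripper":0},{"wx":0,"wy":0,"wz":0,"tx":0,"ty":0,"tz":0,"gripper":0},{"wx":0,"wy":0,"wz":0,"tx":0,"ty":0,"tz":-0.015,"gripper":0},{"wx":0,"wy":0,"wz":0,"tx":0,"ty":0,"tz":-0.02,"gripper":0},{"wx":0,"wy":0,"wz":0,"tx":0,"ty":0,"tz":-0.02,"gripper":0},{"wx":0,"wy":0,"wz":0,"tx":0,"ty":0,"tz":-0.02,"gripper":0},{"wx":0,"wy":0,"wz":0,"tx":0,"ty":0,"tz":0,"gripper":0},{"wx":0,"wy":0,"wz":0,"tx":0,"ty":0,"tz":0,"gripper":0}]' >/dev/null; 
python3 st.py
python3 - <<'E'
from h import *
f=imaging.grab_frame("top"); save(f,"top9",(170,120,400,330))
s=ctrl.sense(); f=imaging.grab_frame("wrist"); P=cloud(f,wpose(f,s))
q=P.reshape(-1,3); q=q[~np.isnan(q[:,0])]
for c,lo,hi in (((580,-280),92,106),((416,-315),72,92)):
    b=q[(q[:,2]>lo)&(q[:,2]<hi)&(np.hypot(q[:,0]-c[0],q[:,1]-c[1])<38)]
    if len(b)>20: print(len(b),cv2.minAreaRect(b[:,:2].astype(np.float32)))
E
```

```text
t 32.05 tcp [ 409.4 -315.7  144.5] yaw 1.7755 z [ 2.590e-02  3.000e-04 -9.997e-01] F [-0.5 -0.  -1.4] M [ 0.     0.043 -0.024] w 42.6 j7 0.59
787 ((564.7655029296875, -277.4225769042969), (16.140541076660156, 23.78253746032715), 78.21184539794922)
1763 ((415.813232421875, -314.2044372558594), (11.807485580444336, 51.638458251953125), 11.660455703735352)
```

View pics/top9.png

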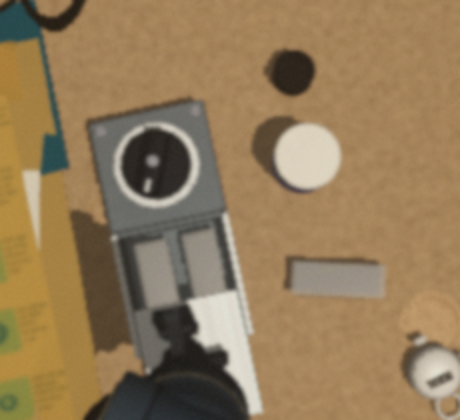

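```bash
python3 -c "
from plant import ctrl; print(ctrl.hand_in())"
```

```text
the job is handed in; nothing more can be done
None
```

The knob is in its notch, the lid is fully open, and I handed the job in at about 32 s with the gripper clear of everything.

- **Knob:** I turned it clockwise in small steps. The torque was steady at about 0.13 N m, dipped to −0.28, then rose to +0.23 just past the notch middle, at about q = 1.1 rad, where I let go. The camera then showed the bar within 0.01 rad of the angle I had worked out for the middle.
- **Lid:** I first drew it about 8 mm gently. The force read about 1.5 N, so it was unlocked. I then drew it to the end stop, with about 4 N at the stop, and let go.
- **Last checks:**
  - The lid bar had moved 65.6 mm by the camera and 65.0 mm by the tool position, against 65 mm for fully open.
  - The knob angle had not changed.
  - The jar, slide box and loupe were at the same place in the top picture as at the start.
  - The forces I read at the end of each move stayed low, about 6 N at most. Forces during a move were not logged.

No check failed or disagreed.

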